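Load the flat battery pack into the charging dock and clamp it down

TASK

Put the flat battery pack (the one with the red band) on charge: swing the dock's yellow clamp up out of the way, set the pack upright in the cradle without dropping it, then swing the clamp all the way back down so that it drives the pack home, and let go. Leave the green-banded pack, the jar and the screwdriver where they are.

Things in the scene. Friction and masses are not known exactly. Their poses are not given: they have to be found in the camera images.
- red_pack_center (a point): Centre (half-way up) of the flat battery pack: loose black box 100 x 56 x 95 mm (its x, y, z) with a broad red band round its upper half and a red top, 0.4 to 0.65 kg. It stands upright on the bench, centre 47.5 mm up; grasp it across its 56 mm width (its y), at or above the centre. It may go in either way round.
- green_pack_center (a point): Centre of the charged battery pack, same shape and size with a green band and top. It stays where it is. Which side of the bench each pack stands on varies.
- dock: Charging dock, fixed: grey base 210 x 110 x 20 mm carrying a black open-topped cradle; origin on the bench under the cradle's centre, x along the cradle's length towards the clamp's hinge, y across, z up. Two dark hinge posts at x = 70 to 90, y = +-45 mm, 144 mm high.
- cradle_mouth (a point): Centre of the cradle's mouth, at the top of its straight walls, 48 mm above the bench. The cradle is 104 x 60 mm inside (along dock x, y), 2 mm clear all round the pack; a yellow lead-in above the walls flares outwards by 6 mm, up to 54 mm above the bench.
- clamp (a joint): Angle (rad) of the clamp, a yellow U-shaped frame on the far posts: 0 closed (level, over the cradle), grows as its red bar swings up and away; upright at 1.57, stop at 2.0. Starts ajar. The stiff hinge holds it at any angle, also closed on the pack: 4 N at the bar moves it, 10 N when driving home. A 20 mm roller 75 mm from the hinge, meets the pack's top at about 0.17 rad.
- clamp_bar (a point): Middle of the clamp's red handle bar: 14 mm thick, 83 mm free length between the side arms, parallel to dock y, 175 mm from the hinge axis. Clamp closed: at dock x = -100 mm, 129 mm above the bench, free space all round. It can be pinched from above and turns between the fingers as the clamp swings.
- clamp_hinge (a point): Centre of the clamp's hinge axis, which runs along the dock's y: at dock x = 75 mm, 129 mm above the bench.
- jar: Closed jar with an orange cap, 64 mm across, 90 mm high, loose, origin under its centre; leave it alone.
- driver: Screwdriver with a yellow handle, 200 mm long, lying loose on the bench; leave it alone.
- contact_plate (a joint): Green sprung plate in the cradle, 0 = up, grows as pressed (m). A pack set in stands on it with its underside 36 mm above the bench (centre at 83.5 mm). The closed clamp presses it down 12 mm: underside at 24 mm, centre at 71.5 mm. Spring 8 N at first, 14 N when home.
Things that resemble listed ones, but are neither listed nor needed, are in the scene too. What is shaped like the part that bears red_pack_center but blue or purple is not meant.

How it is judged:
By the outcome, as a careful person would: the job done as asked, in the order asked, and still so for the second after the job is handed in, with the robot touching nothing.
It also fails if it takes over 72 s, if anything falls off the work surface, if the arm or the gripper's body presses on something with over 40 N, if the wrist force passes 120 N, or if a joint passes its speed limit or range.

ROBOT

A 6-joint arm with a two-finger parallel gripper is mounted at the origin on the work surface. World frame = base frame: x ahead of the robot, y to its left, z up, the work surface at z = 0. Lengths are in m, angles in rad, forces in N, time in s.
With the tool pointing down it reaches from about 0.375 to 0.75 m from the base axis. Payload 9 kg.
Tool frame: the origin (TCP) lies at the centre of the arm's flange, where the gripper is bolted on; the fingertips stand 173 mm ahead of it and the grasp point (between the pads) lies 155 mm ahead of it; z points along the fingers, y is the line along which they close (so a half turn about z gives the same grasp; the last joint's range is limited). The gripper opens to 85 mm and grips with 20 to 120 N. Pads are 22 mm wide; open, the fingers measure 114 mm over their backs; the gripper's body (76 mm by 85 mm) begins 54 mm behind the grasp point. The pads swing forward as they close: fully open they stand 13 mm farther back than shut.
Start: joints at [1.016, 0.104, 0.097, 1.564, 0, 1.353], TCP at [0.198, 0.566, 0.405] pointing down, gripper open.
Joint ranges: [-2.99, 2.99], [-0.84, 1.86], [-1.1, 1.16], [-1.84, 2.11], [-1.51, 1.56], [-3.14, 3.14]. Speed limits (rad/s): [2.22, 2.22, 2.57, 3.14, 3.14, 3.14].

INTERFACE

Orientations are given as [roll, pitch, yaw] about the fixed x, y, z axes, in that order (R = Rz(yaw) Ry(pitch) Rx(roll)).
In Python, from cell import bot, sense, eyes, order gives the robot as it stands. Calls block until the motion is done:
- bot.reach(position, orientation): joint-space move of the TCP to a pose.
- bot.movel(position, v=0.15, ori=None): straight line of the TCP; ori=None keeps the orientation; v is the mean speed in m/s.
- bot.move_j(angles): joint-space move.
- bot.move_gripper(opening): finger opening in m; the grip force is fixed at half the most; returns when the fingers have stopped.
- bot.pause(seconds).
- bot.solve_ik(position, orientation): joint angles nearest the present ones, or None.
- sense(): the state.
- eyes.grab_frame(name): name is "side" or "top"; returns a dict with "frame" (384x512x3 uint8, red, green, blue), "fx", "fy", "cx", "cy" (pixels), "cam_to_world" (4x4, takes a point from camera to world coordinates). Camera axes: x right, y down, z forward; pixel columns grow to the right and rows downward; lengths in m; the calibration is good to about 2 mm. A picture is of the moment at which its call begins. There is no depth.
A pose or a line that the arm cannot do raises bot.MotionError and nothing moves.
- order.finish_job(): hands the job in; it is judged then, once.
The state is a dict: "time_s": time; "joint_pos": joint angles; "qvel": joint speeds; "joint_efforts": joint torques, N m; "eef_pos": TCP position; "tool_rot": TCP orientation; "wrist_force": force on the tool from outside, world axes, zero at the start; "torque": the same for the moment, N m; "gripper_width": finger opening in m; "finger_force": force on a finger pad.
Only numpy, scipy, OpenCV 4.12 (cv2) and the standard library are available. Lean on these libraries where they do the work, as an engineer would, in place of code of your own. Each camera call takes 0.05 s, during which the arm holds its last target. There are 200 camera calls.

## Working session

There is one attempt and no reset: what is moved stays moved. The work goes in short steps, each a Python script; the robot and the scene stay as the last script left them, time stands still between calls to the robot, and variables do not carry over. Pictures are saved under pics/ and viewed, at most 10 in all, crops included, and the job is handed in when it is done.

```bash
ls; mkdir -p pics; python3 - <<'E'
from cell import bot,sense,eyes
import cv2,pickle
for n in("top","side"):
    f=eyes.grab_frame(n); pickle.dump(f,open(n+"0.pkl","wb"))
    cv2.imwrite(f"pics/{n}0.png",f["frame"][:,:,::-1]); print(n,f["fx"],f["cam_to_world"].round(3).tolist())
s=sense();print(s["time_s"],s["eef_pos"],s["tool_rot"],s["gripper_width"])
E
```

```text
pics
top 424.1343364234641 [[-0.018, -0.998, 0.061, 0.432], [-1.0, 0.017, -0.021, 0.062], [0.02, -0.061, -0.998, 1.334], [0.0, 0.0, 0.0, 1.0]]
side 476.0370326342759 [[0.868, -0.346, 0.356, 0.056], [-0.496, -0.627, 0.601, -0.731], [0.016, -0.698, -0.716, 1.06], [0.0, 0.0, 0.0, 1.0]]
0.1 [0.19821925 0.56622507 0.40400614] [-3.14046747e+00 -2.59409790e-04  2.80481565e+00] 0.08538994316545612
```

View pics/top0.png

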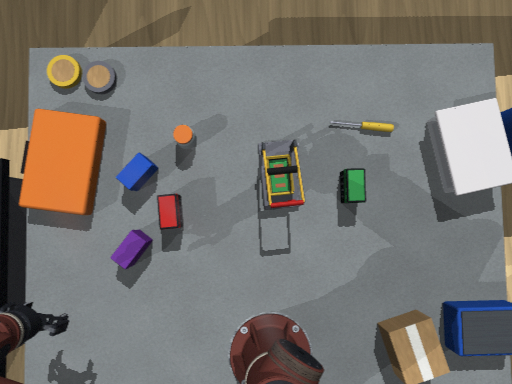

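View pics/side0.png

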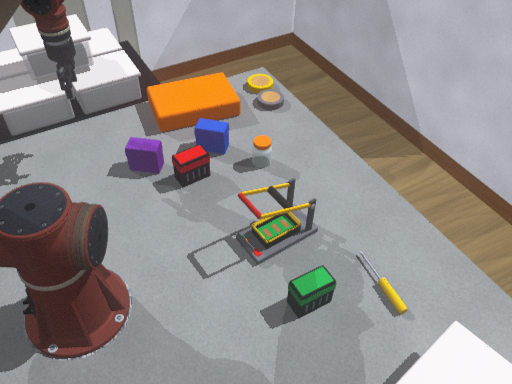

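The top view has four pack-shaped boxes: red (170,211), green (353,185), blue (136,171) and purple (131,248). Only the one at (170,211), side view (191,165), has a black body with a red band and red top, so that is the pack. The dock is at about (282,180), with its red bar towards the robot at (287,205). I'll enlarge both to confirm and print the colour masks.

```bash
cat > h.py <<'E'
import numpy as np,cv2,pickle
def ray(f,uv):
    T=f["cam_to_world"];d=np.array([(uv[0]-f["cx"])/f["fx"],(uv[1]-f["cy"])/f["fy"],1.])
    return T[:3,3],T[:3,:3]@d
def onz(f,uv,z):
    o,d=ray(f,uv);return o+d*(z-o[2])/d[2]
def onplane(f,uv,p,n):
    o,d=ray(f,uv);return o+d*(np.dot(np.subtract(p,o),n)/np.dot(d,n))
def proj(f,P):
    T=f["cam_to_world"];c=T[:3,:3].T@(np.asarray(P)-T[:3,3]);return np.array([f["fx"]*c[0]/c[2]+f["cx"],f["fy"]*c[1]/c[2]+f["cy"]])
def blobs(f,lo,hi,amin=12,roi=None):
    h=cv2.cvtColor(f["frame"],cv2.COLOR_RGB2HSV);lo=np.array(lo);hi=np.array(hi)
    if lo[0]<0: m=cv2.inRange(h,np.array([0,*lo[1:]]),hi)|cv2.inRange(h,np.array([180+lo[0],*lo[1:]]),np.array([180,*hi[1:]]))
    else: m=cv2.inRange(h,lo,hi)
    if roi: z=np.zeros_like(m);a,b,c,d=roi;z[b:d,a:c]=m[b:d,a:c];m=z
    n,l,s,c=cv2.connectedComponentsWithStats(m)
    return [(c[i],s[i],cv2.minAreaRect(cv2.findContours((l==i).astype(np.uint8),0,1)[0][0])) for i in range(1,n) if s[i][4]>=amin],m
E
python3 - <<'E'
from h import *
t=pickle.load(open("top0.pkl","rb"));s=pickle.load(open("side0.pkl","rb"))
def crop(f,x,y,w,h,k):return cv2.resize(f["frame"][y:y+h,x:x+w,::-1],None,fx=k,fy=k,interpolation=cv2.INTER_NEAREST)
a=np.hstack([crop(t,145,185,40,50,6),crop(t,245,130,70,50,6)[:300]])
a=np.hstack([crop(t,150,185,40,60,5),crop(t,250,135,60,60*1+15,4)])  if 0 else np.hstack([crop(t,150,185,40,75,8)[:600],crop(t,250,135,60,75,8)])
cv2.imwrite("pics/c1.png",a)
b=np.hstack([crop(s,165,140,60,100,5),crop(s,225,170,100,100,5)]);cv2.imwrite("pics/c2.png",b)
h=cv2.cvtColor(t["frame"],cv2.COLOR_RGB2HSV);print(h[200:226:6,155:186:3].tolist()[2])
for V in (60,150,190):
  for c,st,r in blobs(t,(-8,150,V),(8,255,255),roi=(140,180,310,240))[0]:print(V,c.round(1),st,r,onz(t,r[0],.095).round(4))
for nm,f,roi in(("t",t,(250,130,310,215)),("s",s,(230,170,330,260))):
  for c,st,r in blobs(f,(20,120,90),(35,255,255),roi=roi)[0]:print(nm,c.round(1),st,r)
E
```

```text
[[101, 14, 141], [103, 20, 89], [0, 190, 195], [0, 184, 194], [0, 179, 194], [0, 174, 192], [0, 170, 189], [169, 32, 64], [175, 63, 69], [120, 9, 89], [105, 9, 118]]
60 [167.1 211.4] [159 195  18  33 508] ((167.01036071777344, 211.12416076660156), (31.308149337768555, 16.44300651550293), 85.2363510131836) [0.443  0.2957 0.095 ]
60 [286.5 203.2] [270 200  34   8 166] ((286.39605712890625, 202.9604034423828), (5.572208404541016, 33.2342414855957), 84.2894058227539) [ 0.4605 -0.0522  0.095 ]
150 [167.4 211.1] [159 196  18  31 476] ((167.2965545654297, 211.05862426757812), (30.39464569091797, 15.695597648620605), 85.2363510131836) [0.4431 0.2949 0.095 ]
150 [286.9 202.5] [271 200  32   6  99] ((286.4801330566406, 202.30198669433594), (3.4826302528381348, 31.343671798706055), 84.2894058227539) [ 0.4625 -0.0525  0.095 ]
190 [166.7 212.5] [159 196  17  31 349] ((167.0896453857422, 211.07586669921875), (30.062467575073242, 14.117733001708984), 85.2363510131836) [0.4431 0.2955 0.095 ]
t [298.8 173.4] [294 147  11  55 148] ((298.84967041015625, 174.0231170654297), (54.89265060424805, 2.7370293140411377), 81.25383758544922)
t [272.6 174.5] [262 150  29  55 339] ((278.62701416015625, 175.45382690429688), (54.32891845703125, 27.063173294067383), 83.0189437866211)
t [291.5 183.5] [290 173   4  21  52] ((291.5710754394531, 182.9949188232422), (20.02042007446289, 2.5648937225341797), 85.91438293457031)
s [281.1 185.5] [273 183  17   6  63] ((281.0, 185.50001525878906), (3.7262067794799805, 16.277639389038086), 78.69007110595703)
s [255.3 190.7] [242 187  27   8 104] ((255.25, 190.74998474121094), (3.9223222732543945, 26.475675582885742), 78.69007110595703)
s [279.1 219.2] [251 203  60  40 495] ((282.77386474609375, 218.66876220703125), (28.092660903930664, 61.851741790771484), 61.38954162597656)
```

View pics/c1.png

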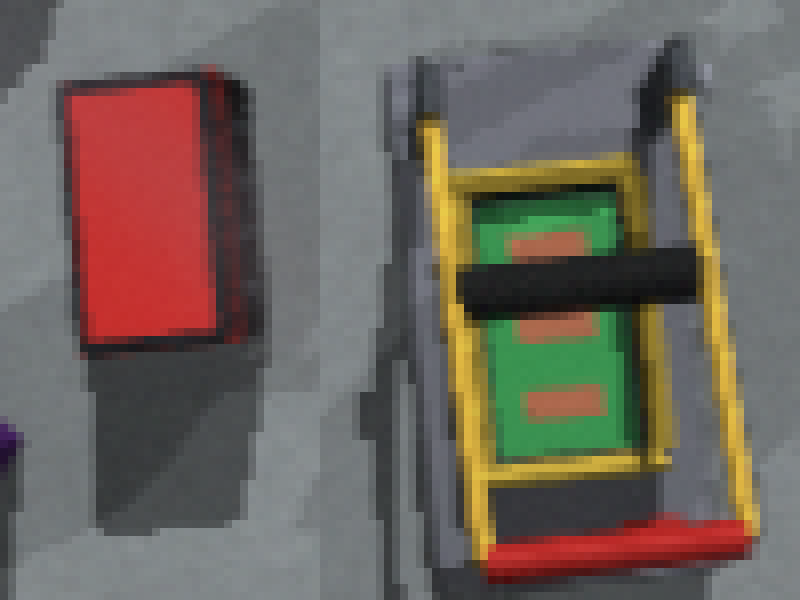

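View pics/c2.png

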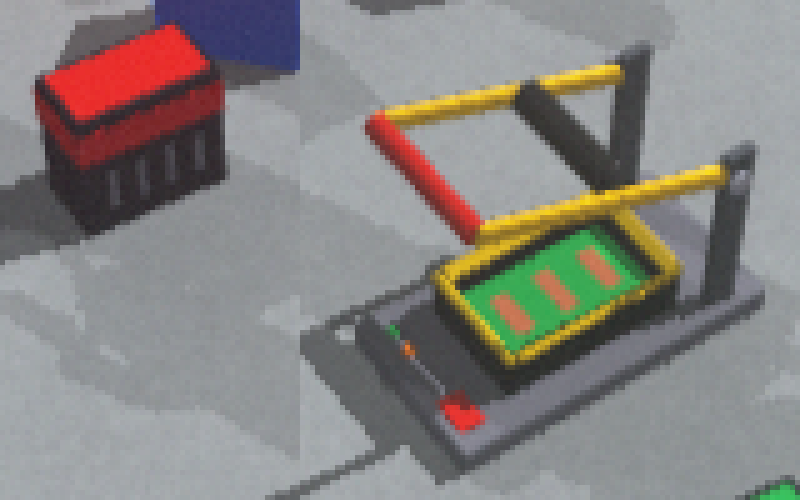

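The crops confirm the target: a black body with a red band and red top, at top (167,211) and side (191,165). The bar ends are at about (270,205) and (303.5,202) in the top view and (239,194) and (259.5,216.5) in the side view. Next I'll triangulate the bar, get the pack's pose and check reach along the clamp's arc. I'll measure the cradle once the clamp is up and no longer hides it.

```bash
cat >> h.py <<'E'
def tri(fs,uvs):
    A=np.zeros((3,3));b=np.zeros(3)
    for f,u in zip(fs,uvs):
        o,d=ray(f,u);d=d/np.linalg.norm(d);M=np.eye(3)-np.outer(d,d);A+=M;b+=M@o
    p=np.linalg.solve(A,b);return p,[ (proj(f,p)-u).round(2) for f,u in zip(fs,uvs)]
def metric_rect(f,mask,z):
    P=np.array([onz(f,(u,v),z)[:2] for v,u in np.argwhere(mask)],np.float32)
    return cv2.minAreaRect(P*1000)
E
python3 - <<'E'
from h import *
from cell import bot
t=pickle.load(open("top0.pkl","rb"));s=pickle.load(open("side0.pkl","rb"))
for f,roi,V in((t,(150,185,190,235),180),(s,(165,140,225,190),215)):
    bl,m=blobs(f,(-8,150,V),(8,255,255),60,roi);print([ (b[0].round(1),b[1][4]) for b in bl],metric_rect(f,m>0,.095))
L,d1=tri([t,s],[(270.1,204.7),(239.1,193.9)]);R,d2=tri([t,s],[(303.5,202.3),(259.5,216.5)])
print("bar",L,R,d1,d2,np.linalg.norm(L-R)); B=(L+R)/2
c=lambda x,y:(250+(x-320)/8-.5,135+y/8-.5)
a,b_=onz(t,c(640,158),.054),onz(t,c(670,462),.054); e=onz(t,c(490,480),.054)
print("rim",a,b_,e, np.linalg.norm(a-b_),np.arctan2(*(a-b_)[1::-1]))
hl,hr=onz(t,c(428,60),.144),onz(t,c(680,45),.144);print("posts",hl,hr)
psi=np.arctan2(*(a-b_)[1::-1]);dx=np.array([np.cos(psi),np.sin(psi),0])
th=np.arcsin((B[2]-.129)/.175);H=B+.175*(dx*np.cos(th)-np.array([0,0,np.sin(th)]));print("theta",th,"H",H,"bar yaw",np.arctan2(*(L-R)[1::-1])-np.pi/2,psi)
for k in(1,-1):
  for q in(th,.8,1.2,1.57,1.75):
    p=H+.175*np.array([-np.cos(q)*dx[0],-np.cos(q)*dx[1],np.sin(q)])+[0,0,.155]
    r=bot.solve_ik(p,[np.pi,0,psi+k*np.pi/2]);print(k,q,None if r is None else np.round(r,2))
E
```

```text
[(array([167.2, 211.1]), np.int32(433))] ((443.0434875488281, 295.2570495605469), (87.57514190673828, 41.241554260253906), 4.492713451385498)
[(array([189.7, 153.8]), np.int32(272))] ((445.299560546875, 298.67425537109375), (87.33203125, 43.4345588684082), 4.996349334716797)
bar [0.45394506 0.00078808 0.18700312] [ 0.45955128 -0.09013844  0.18829521] [array([-0.1 ,  0.21]), array([ 0.24, -0.02])] [array([ 0.03, -0.07]), array([-0.09,  0.01])] 0.09110835673424753
rim [ 0.60948549 -0.06876943  0.054     ] [ 0.49351534 -0.07748019  0.054     ] [ 0.48787684 -0.00916776  0.054     ] 0.11629683375079443 0.07497132679296034
posts [0.63307959 0.01475638 0.144     ] [ 0.63712066 -0.07473007  0.144     ]
theta 0.34175178182151306 H [ 0.6211646  -0.03232551  0.129     ] bar yaw 0.061578632463362926 0.07497132679296034
1 0.34175178182151306 [-0.38 -0.34 -0.43  1.48  0.    1.11]
1 0.8 [-0.34 -0.2  -0.19  1.58  0.    1.15]
1 1.2 [-0.3  -0.01  0.06  1.64  0.    1.2 ]
1 1.57 [-0.26  0.19  0.29  1.67  0.    1.23]
1 1.75 [-0.25  0.29  0.4   1.68  0.    1.25]
-1 0.34175178182151306 [-0.38 -0.34 -0.43  1.48  0.   -2.03]
-1 0.8 [-0.34 -0.2  -0.19  1.58  0.   -1.99]
-1 1.2 [-0.3  -0.01  0.06  1.64  0.   -1.95]
-1 1.57 [-0.26  0.19  0.29  1.67  0.   -1.91]
-1 1.75 [-0.25  0.29  0.4   1.68  0.   -1.89]
```

```bash
cat >> h.py <<'E'
from cell import bot,sense,eyes
Z=np.array([0,0,1.])
def barpos(H,psi,q): return np.array(H)+.175*np.array([-np.cos(q)*np.cos(psi),-np.cos(q)*np.sin(psi),np.sin(q)])+.155*Z
def arc(H,psi,q0,q1,v=.12,step=.17,quiet=False):
    fm=0
    for q in np.linspace(q0,q1,int(np.ceil(abs(q1-q0)/step))+1)[1:]:
        bot.movel(barpos(H,psi,q),v=v);w=np.linalg.norm(sense()["wrist_force"]);fm=max(fm,w)
        print(round(q,2),sense()["wrist_force"].round(1) if hasattr(w,"round") else w)
def snap(k):
    o=[]
    for n in("top","side"):
        f=eyes.grab_frame(n);pickle.dump(f,open(f"{n}{k}.pkl","wb"));cv2.imwrite(f"pics/{n}{k}.png",f["frame"][:,:,::-1]);o.append(f)
    return o
E
python3 - <<'E'
from h import *
H=[.6212,-.0323,.129];psi=.070;q=.342
bot.move_gripper(.05)
p=barpos(H,psi,q)
bot.reach(p+.07*Z,[np.pi,0,psi+np.pi/2]);bot.movel(p,v=.1)
print(sense()["wrist_force"])
bot.move_gripper(.0);s=sense();print(s["gripper_width"],s["finger_force"],s["wrist_force"])
if .008<s["gripper_width"]<.022:
    arc(H,psi,q,1.75)
    bot.move_gripper(.05);bot.movel(barpos(H,psi,1.75)+.07*Z);
print(sense()["time_s"])
E
```

```text
[-0.01377325 -0.6181887  -0.36052961]
0.011959988171825198 58.43274235725403 [4.62909397 0.04639111 0.33779808]
0.5 [-4.8 -0.5  4.7]
0.65 [-14.8  -1.3  12.1]
0.81 [-24.    0.3  24.3]
0.97 [-29.8   2.6  38.3]
1.12 [-16.8   5.4  34.9]
1.28 [-9.7  6.7 32.7]
1.44 [-0.6  8.  23.7]
1.59 [ 1.2 10.6 20.7]
1.75 [ 3.6 10.9 13.6]
8.625
```

```bash
python3 - <<'E'
from h import *
p=np.array([.4435,.2965,.0])
phi=.082
bot.move_gripper(.085)
for k in(0,np.pi): print(np.round(bot.solve_ik(p+[0,0,.155+.065],[np.pi,0,phi+k]),2))
bot.reach(p+[0,0,.155+.065+.08],[np.pi,0,phi+(np.pi)])
t,s=snap(1);print(sense()["time_s"],sense()["joint_pos"].round(2))
crop=lambda f,x,y,w,h,k:cv2.resize(f["frame"][y:y+h,x:x+w,::-1],None,fx=k,fy=k,interpolation=cv2.INTER_NEAREST)
cv2.imwrite("pics/c3.png",np.hstack([crop(t,250,120,65,120,5),crop(s,225,150,95,120,5)]))
for nm,f,roi in(("t",t,(250,120,310,215)),("s",s,(225,150,330,260))):
  for c,st,r in blobs(f,(20,120,90),(35,255,255),roi=roi)[0]:print(nm,c.round(1),st,r)
E
```

```text
[ 0.34 -0.05 -0.39  1.22  0.   -2.88]
[ 0.34 -0.05 -0.39  1.22  0.    0.26]
10.8167 [ 0.34 -0.09 -0.29  1.37 -0.    0.26]
t [279.4 174.9] [266 154  28  42 329] ((279.32177734375, 174.7178192138672), (39.70198440551758, 25.373449325561523), 84.2894058227539)
s [297.7 154.9] [295 150   6  11  41] ((297.7641296386719, 155.07545471191406), (3.7087347507476807, 10.988844871520996), 15.94539737701416)
s [319.7 175.6] [310 151  20  51 194] ((319.6168212890625, 175.8750457763672), (3.658243179321289, 53.11685562133789), 18.060474395751953)
s [292.5 173.7] [290 166   6  16  51] ((292.7059020996094, 173.67648315429688), (3.6380343437194824, 15.037208557128906), 14.03624439239502)
s [275.6 223.9] [251 208  50  35 342] ((276.0, 225.00001525878906), (24.149532318115234, 44.72135925292969), 63.43495178222656)
```

View pics/c3.png

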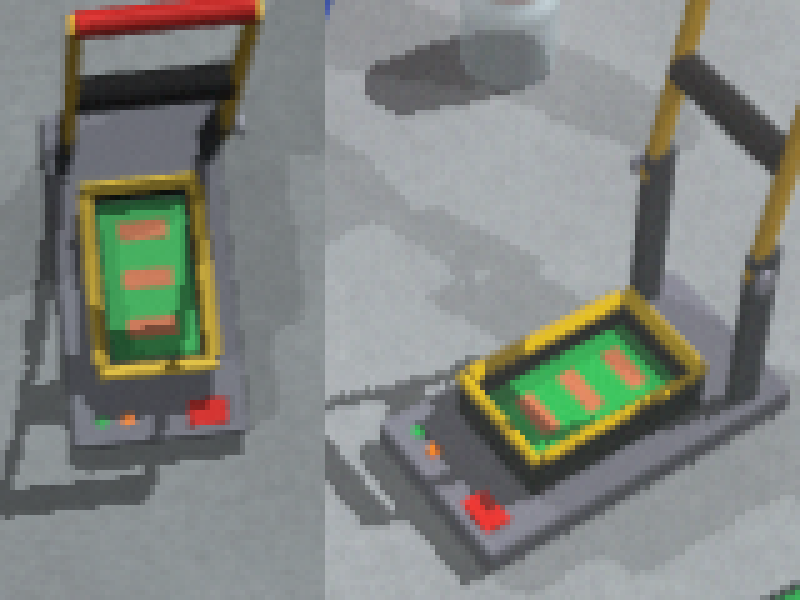

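The clamp is up and well past the cradle. The yellow rim is unobstructed: about (279,175) in the top view and (276,224) in the side view.

```bash
python3 - <<'E'
from h import *
for n,roi in(("top",(262,150,297,200)),("side",(249,206,303,246))):
    f=pickle.load(open(n+"1.pkl","rb"))
    bl,m=blobs(f,(20,120,90),(35,255,255),100,roi);r=metric_rect(f,m>0,.054)
    c=cv2.convexHull(np.argwhere(m)[:,::-1].astype(np.int32));print(n,r,len(bl))
    # green plate z=.036
    bl,g=blobs(f,(50,110,60),(85,255,255),60,roi);print("  plate",metric_rect(f,g>0,.036))
# bar when up, and hinge bolts
t=pickle.load(open("top1.pkl","rb"));s=pickle.load(open("side1.pkl","rb"))
for n,f,roi in(("t",t,(255,115,310,140)),("s",s,(270,80,345,160))):
    for c,st,r in blobs(f,(-8,150,60),(8,255,255),20,roi)[0]: print(n,c,st,r)
E
```

```text
top ((547.628662109375, -36.47015380859375), (120.84901428222656, 76.98809051513672), 4.855164051055908) 1
  plate ((547.76611328125, -37.24308776855469), (96.7129898071289, 55.58995819091797), 4.396740913391113)
side ((547.138916015625, -38.51225280761719), (121.20429229736328, 78.48929595947266), 4.5416579246521) 1
  plate ((550.5899658203125, -31.993270874023438), (93.43299102783203, 49.793704986572266), 4.000307083129883)
t [282.57062147 122.6779661 ] [265 119  36   8 177] ((282.51177978515625, 122.6529312133789), (5.215362071990967, 35.43378448486328), 85.60128784179688)
s [315.94339623 139.89622642] [304 130  25  21 106] ((315.9222106933594, 140.09237670898438), (31.24058723449707, 3.70378041267395), 40.10091018676758)
```

```bash
python3 - <<'E'
from h import *
t=pickle.load(open("top1.pkl","rb"));s=pickle.load(open("side1.pkl","rb"))
B,e=tri([t,s],[(282.51,122.65),(315.92,140.09)]);H=np.array([.6221,-.0314,.129]);print("bar",B,e,B-H,np.linalg.norm(B-H))
o=[np.pi,0,.082+np.pi]
p=np.array([.444,.2965,.0])
bot.reach(p+[0,0,.295],o);bot.movel(p+[0,0,.155+.060],v=.12);print(sense()["wrist_force"])
bot.move_gripper(.03);x=sense();print(x["gripper_width"],x["finger_force"],x["wrist_force"])
if x["gripper_width"]>.045:
    bot.movel(p+[0,0,.155+.060+.12],v=.12);print(sense()["wrist_force"],sense()["torque"])
    d=np.array([.5474,-.0375,0])
    bot.reach(d+[0,0,.155+.060+.12],o);bot.movel(d+[0,0,.155+.060+.065],v=.12);bot.pause(.3)
    x=sense();print(x["eef_pos"],x["wrist_force"],x["gripper_width"],x["time_s"])
    t,s=snap(2)
    crop=lambda f,x,y,w,h,k:cv2.resize(f["frame"][y:y+h,x:x+w,::-1],None,fx=k,fy=k,interpolation=cv2.INTER_NEAREST)
    cv2.imwrite("pics/c4.png",crop(s,215,120,130,130,4))
E
```

```text
bar [ 0.65356832 -0.02801524  0.30479544] [array([ 0.08, -0.16]), array([-0.18,  0.03])] [0.03146832 0.00338476 0.17579544] 0.17862179779728773
[-0.12385702 -0.43572734 -0.09298094]
0.055317431030904515 57.36137509346008 [-0.48157491 -3.33628693  5.26660835]
[-0.03900958  0.25327426 -6.13172915] [ 0.00353528 -0.03424344  0.03672824]
[ 0.54764286 -0.03759834  0.28072578] [ 0.59904159  0.24041906 -5.4468522 ] 0.055432679803542786 15.6417
```

View pics/c4.png

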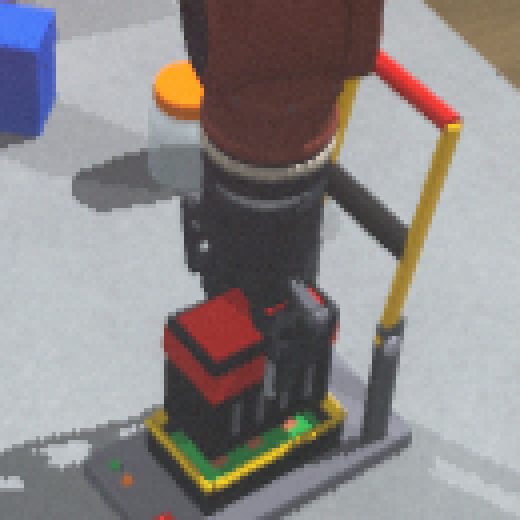

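The pack is held over the cradle with the clamp clear behind it. In the crop, the pack's near top corner is at about (207,372) and its left top corner at about (166,325). I'll compare these with where a centred pack would project, along with the rim.

```bash
python3 - <<'E'
from h import *
s=pickle.load(open("side2.pkl","rb"))
d=np.array([.5474,-.0375]);c,n=np.cos(.082),np.sin(.082);R=np.array([[c,-n],[n,c]])
w=lambda x,y,z:[*(d+R@[x,y]),z]
cr=lambda P:((proj(s,P)-[215,120]+.5)*4).round(0)
for nm,P in dict(near=w(-.05,-.028,.1605),left=w(-.05,.028,.1605),nearbot=w(-.05,-.028,.0655),leftbot=w(-.05,.028,.0655),rimnear=w(-.058,-.036,.054),rimleft=w(-.058,.036,.054),rimright=w(.058,-.036,.054)).items():print(nm,cr(P))
print("z drop",proj(s,w(-.04,0,.05))*4-proj(s,w(-.05,0,.05))*4,proj(s,w(0,.01,.05))*4-proj(s,w(0,0,.05))*4)
cv2.imwrite("pics/c5.png",cv2.resize(s["frame"][190:245,245:310,::-1],None,fx=12,fy=10,interpolation=cv2.INTER_NEAREST))
E
```

```text
near [217. 372.]
left [166. 318.]
nearbot [211. 466.]
leftbot [163. 413.]
rimnear [208. 490.]
rimleft [147. 421.]
rimright [344. 416.]
z drop [11.97610221 -6.35324844] [-8.57064553 -9.23576849]
```

View pics/c5.png

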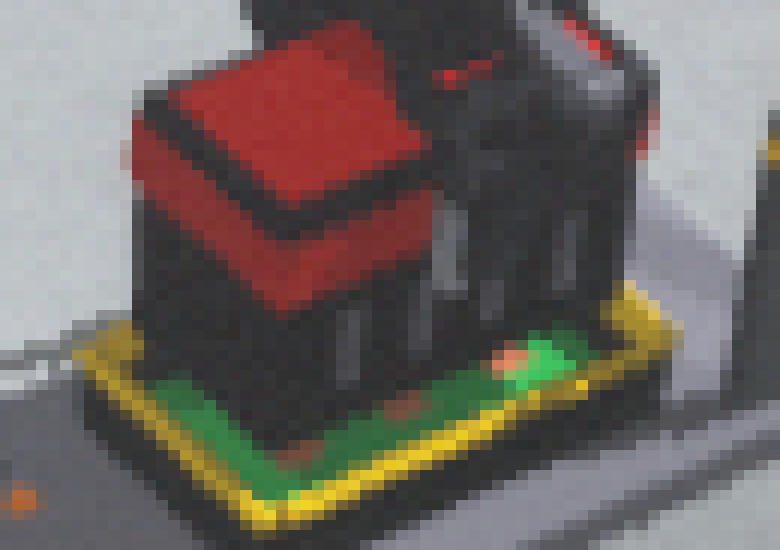

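The pack sits about 2 mm back in dock x and perhaps 1 mm low in y, which is well within the lead-in. I'll correct for it and lower with force checks.

```bash
python3 - <<'E'
from h import *
o=[np.pi,0,.082+np.pi]
d=np.array([.5474+.002,-.0375+.001,0]);b=.155+.060
bot.movel(d+[0,0,b+.056],v=.05)
f0=sense()["wrist_force"]
for h in list(np.arange(.052,.0395,-.004))+[.038,.037,.036,.035,.034,.033]:
    bot.movel(d+[0,0,b+h],v=.03);f=sense()["wrist_force"]-f0;print(round(h,3),f.round(1))
    if f[2]>6.5 or np.hypot(f[0],f[1])>25: break
x=sense();print(x["eef_pos"],x["time_s"],x["torque"])
E
```

```text
0.052 [ 0.6  0.6 -0.3]
0.048 [ 0.7 -0.5 -0.2]
0.044 [-0.1  0.2 -0.5]
0.04 [-0.2 -1.2 -0.2]
0.038 [ 0.6  0.  -0.2]
0.037 [ 0.3 -0.6  0.8]
0.036 [-3.5 -0.5  7.8]
[ 0.54952368 -0.03652525  0.25160098] 17.9583 [ 0.17197572  0.42899228 -0.01249119]
```

The pack met the plate exactly at 36 mm with almost no side load. Next: release, retreat upwards and check.

```bash
python3 - <<'E'
from h import *
bot.move_gripper(.085)
p=np.array([.5494,-.0365,0]);bot.movel(p+[0,0,.34],v=.12);bot.movel(p+[0,0,.50],v=.25)
H=np.array([.6221,-.0314,.129]);psi=.082
bot.move_gripper(.05)
bot.reach(barpos(H,psi,1.75)+.06*Z,[np.pi,0,psi+np.pi/2])
t,s=snap(3);print(sense()["time_s"],sense()["wrist_force"],sense()["joint_pos"].round(2))
cv2.imwrite("pics/c6.png",cv2.resize(s["frame"][80:250,215:345,::-1],None,fx=3.5,fy=3.5,interpolation=cv2.INTER_NEAREST))
E
```

```text
22.0417 [-0.3922313  -0.50690575  0.38267743] [-0.24  0.35  0.58  1.8   0.    1.24]
```

View pics/c6.png

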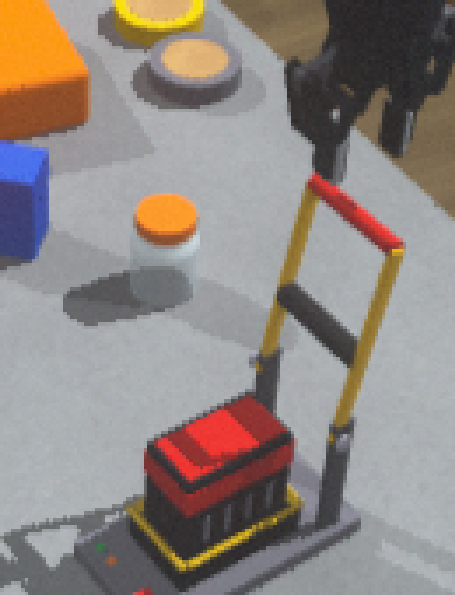

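The pack stands upright and level in the cradle at crop (220,480), and the open fingers straddle the red bar from above at (357,213). Next I'll pinch the bar and swing it closed, easing radial load as it goes.

```bash
python3 - <<'E'
from h import *
H=np.array([.6221,-.0314,.129]);psi=.082;q0=1.75
bot.movel(barpos(H,psi,q0)+.001*Z,v=.1);print(sense()["wrist_force"])
bot.move_gripper(0.);x=sense();print(x["gripper_width"],x["finger_force"],x["wrist_force"])
r=0.
if .008<x["gripper_width"]<.022:
  for q in list(np.arange(1.6,.25,-.15))+[.2,.12,.06,0.]:
    u=np.array([-np.cos(q)*np.cos(psi),-np.cos(q)*np.sin(psi),np.sin(q)])
    bot.movel(barpos(H,psi,q)+r*u,v=.1)
    f=np.array(sense()["wrist_force"]);fr=f@u;r=np.clip(r+6e-5*fr,-.006,.006)
    tq=np.array([np.sin(q)*np.cos(psi),np.sin(q)*np.sin(psi),np.cos(q)])
    print(round(q,2),f.round(1),"rad",round(fr,1),"tan",round(f@tq,1),"r",round(r*1e3,2))
    if np.linalg.norm(f)>80: print("STOP");break
x=sense();print(x["eef_pos"],x["gripper_width"],x["time_s"])
E
```

```text
[0.4758906  0.01110208 0.37411328]
0.012380700617150898 58.57395529747009 [0.27117631 0.72404784 3.9232331 ]
1.6 [-2.5  1.  13. ] rad 12.9 tan -2.8 r 0.78
1.45 [-5.2  0.4 11.8] rad 12.3 tan -3.7 r 1.51
1.3 [-4.7  0.3  5.4] rad 6.4 tan -3.1 r 1.9
1.15 [-2.8 -2.  -0.5] rad 0.7 tan -2.9 r 1.95
1.0 [-2.9 -1.5  0.8] rad 2.4 tan -2.1 r 2.09
0.85 [ 3.1 -1.8 -6.6] rad -6.9 tan -2.2 r 1.67
0.7 [ 1.9 -2.2 -4.1] rad -3.9 tan -2.0 r 1.44
0.55 [ 4.2 -2.2 -6.2] rad -6.7 tan -3.2 r 1.03
0.4 [ 7.1 -1.3 -5.6] rad -8.6 tan -2.5 r 0.52
0.25 [ 8.1 -2.1 -4.5] rad -8.7 tan -2.4 r -0.01
0.2 [ 8.  -3.6 -4.3] rad -8.4 tan -2.7 r -0.51
0.12 [ 5.5 -2.8 -2.9] rad -5.6 tan -2.2 r -0.85
0.06 [ 2.5 -3.   0.5] rad -2.3 tan 0.7 r -0.98
0.0 [ 1.6 -1.7  5.6] rad -1.4 tan 5.6 r -1.07
[ 0.44882554 -0.04568199  0.28479401] 0.011693484365353612 28.4333
```

The force at commanded 0 is only about 8 N above baseline, so the clamp may not be on its stop. I'll press on in 1 mm steps until the stop shows in the force.

```bash
python3 - <<'E'
from h import *
p=np.array(sense()["eef_pos"])
for k in range(1,11):
    bot.movel(p-[0,0,.001*k],v=.03);f=np.array(sense()["wrist_force"]);print(k,f.round(1),np.round(sense()["eef_pos"][2],4))
    if f[2]>32: break
s=eyes.grab_frame("side");t=eyes.grab_frame("top");pickle.dump((t,s),open("p.pkl","wb"));print(sense()["time_s"])
for f,roi in((t,(255,190,310,225)),(s,(215,180,270,240))):
    for c,st,r in blobs(f,(-8,150,60),(8,255,255),8,roi)[0]: print(c,st[4],r)
E
```

```text
1 [-0.4 -1.8  6.9] 0.2848
2 [-3.8  0.  16. ] 0.2846
3 [-7.6  0.5 23.5] 0.2845
4 [-11.9   1.3  32. ] 0.2844
29.5333
[266.10638298 211.39361702] 94 ((265.0, 212.0), (16.0, 8.0), 90.0)
[260.9245283  219.54716981] 53 ((260.7500305175781, 219.25001525878906), (15.55634880065918, 3.535533905029297), 45.0)
[251.63013699 226.76712329] 73 ((251.00001525878906, 226.50001525878906), (16.263456344604492, 4.949747085571289), 45.0)
```

That is the hard stop: 32 N with the bar at z ≈ 0.129. Next: release, retreat and look.

```bash
python3 - <<'E'
from h import *
bot.move_gripper(.036);print(sense()["wrist_force"])
p=np.array(sense()["eef_pos"]);bot.movel(p+[0,0,.06],v=.06);bot.movel(p+[-.02,0,.17],v=.2)
o=[np.pi,0,.082+np.pi/2];bot.reach([.40,.20,.45],o)
t,s=snap(4);print(sense()["time_s"],sense()["wrist_force"])
a=cv2.resize(s["frame"][150:265,215:345,::-1],None,fx=3.5,fy=3.5,interpolation=cv2.INTER_NEAREST)
b=cv2.resize(t["frame"][120:235,240:325,::-1],None,fx=3.5,fy=3.5,interpolation=cv2.INTER_NEAREST)
cv2.imwrite("pics/c7.png",np.hstack([a,b[:a.shape[0]]]))
d=np.array([.5474,-.0375]);c,n=np.cos(.082),np.sin(.082);R=np.array([[c,-n],[n,c]])
bar0=[*(d+R@[-.1,0]),.129]; print("bar exp",proj(t,bar0),proj(s,bar0))
for f,roi in((t,(255,190,310,225)),(s,(220,180,275,240))):
    for c_,st,r in blobs(f,(-8,150,60),(8,255,255),8,roi)[0]: print(c_,st[4],r)
for x in("green",): 
  for f,g,roi in((pickle.load(open("top0.pkl","rb")),t,(330,160,375,210)),):
    for F in(f,g): print([b[0].round(1) for b in blobs(F,(50,110,60),(85,255,255),60,roi)[0]],[b[0].round(1) for b in blobs(F,(5,150,120),(16,255,255),60,(165,115,200,150))[0]],[b[0].round(1) for b in blobs(F,(20,120,90),(35,255,255),40,(340,110,410,140))[0]])
E
```

```text
[ 4.50850548e-01  9.56080617e-04 -1.05153188e+00]
32.8167 [-0.6658442  -0.79998144  0.67774966]
bar exp [285.3034525  207.20991571] [246.00292301 221.89698952]
[285.89655172 206.04022989] 174 ((284.71783447265625, 204.81918334960938), (8.898207664489746, 30.35858726501465), 83.9909896850586)
[268.10759494 211.68987342] 158 ((268.5000305175781, 211.00001525878906), (16.263456344604492, 12.020814895629883), 45.0)
[246.48275862 221.11034483] 145 ((246.21925354003906, 220.8038787841797), (29.88810157775879, 5.138243198394775), 48.179832458496094)
[array([355.9, 185. ])] [array([182.5, 133.7])] [array([377.3, 126.2])]
[array([355.8, 185.1])] [array([182.5, 133.8])] [array([377.7, 125.8])]
```

View pics/c7.png

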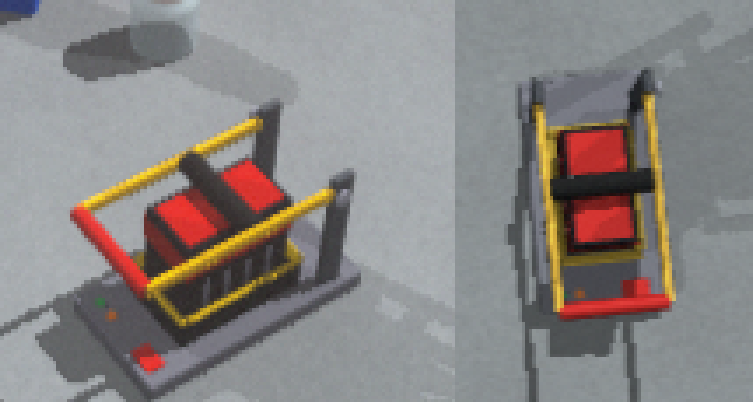

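The clamp is level on its stop, with the roller across the red top. The bar is within about 1 px of its computed closed position in both views, and the green pack, jar and screwdriver haven't moved. I'll triangulate the bar as a last check, then hand in.

```bash
python3 - <<'E'
from h import *
from cell import order
t=pickle.load(open("top4.pkl","rb"));s=pickle.load(open("side4.pkl","rb"))
B,e=tri([t,s],[(285.9,206.04),(246.48,221.11)]);print(B,e)
if B[2]<.135: print(order.finish_job())
E
```

```text
[ 0.44991792 -0.04666427  0.13199148] [array([-0.18,  0.38]), array([ 0.46, -0.03])]
the job is handed in; nothing more can be done
None
```

The red-banded pack is in the cradle with the clamp closed on its stop and released, and I handed the job in at about 33 s; the green-banded pack, jar and screwdriver did not move.

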